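# Put a coupling away in the push-latch drawer

## Task

Press the front of the shut, handle-less parts drawer to release its push latch and let it spring right out, stand the loose collared brass coupling in the empty front compartment and let go of it, then push the drawer home and press it until it latches again and stays shut by itself. Work gently: never push on the drawer unit with more than 20 N, and leave the other things on the bench where they are.

Things in the scene. Friction and masses are not known exactly. Their poses are not given: they have to be found in the camera images.
- unit: Grey steel one-drawer unit fixed to the bench: housing 150 mm deep, 170 wide, 100 high. Origin on the bench under the middle of the housing's front rim; x points into the housing (the way the drawer is pushed in), y along the rim, z up. The drawer runs out along -x, roughly towards the robot. Its latch is push-push: a press to the stop and back releases it, the next one latches it.
- drawer (a joint): Drawer travel, m: 0 latched shut, 0.105 fully out, negative when pressed in. A spring drives it out (3.5 N shut, 1.2 N out; takes about 1.5 s). To release or to latch, push in past 0 and let it come back: the depth needed varies by start, 4 to 13 mm; 1 to 2 mm deeper is a hard stop, felt as force rising sharply above 4 to 6 N. At the stop it has switched; short of it, it may not have.
- drawer_front (a point): Centre of the outer face of the drawer's flat steel front panel (166 mm wide, 8 thick, from 6 to 94 mm above the bench; this point 50 mm above the bench). Latched, the panel stands 18 mm clear of the housing, so its face is 26 mm in front of the rim; it moves with the drawer. Same axes as the unit.
- bay (a point): Centre of the floor of the drawer's empty front compartment (71 mm along x, 144 along y; floor 28 mm above the bench; side walls 52 mm high, divider behind 44, front panel 66 above the floor). It moves with the drawer; same axes as the unit. Out of sight in the housing when shut; three more couplings are kept in the compartment behind.
- coupling: Loose brass pipe coupling to be put away, standing upright: 34 mm high, 26 diameter at both ends with a 34 mm diameter collar from 8 to 26 mm up; about 0.15 kg. Origin at the centre of its underside, z along its axis.
- collar: Bystander: plain short steel ring, 38 mm diameter, 26 high, with a wide bore. Origin under its centre.
- plug: Bystander: taller brass plug, 24 mm diameter shank with a 34 mm head on top, 54 high. Origin under its centre.
- reel: Bystander: empty black reel, 52 mm diameter, 36 high, standing on top of the drawer unit towards its back. Origin under its centre.
- carton: Bystander: cardboard box 100 x 70 x 55 mm high. Origin under its centre.
- tin: Bystander: tin 70 mm diameter, 80 high. Origin under its centre.
- screwdriver: Bystander: screwdriver lying on the bench, to the robot's left of the drawer unit.
Not all that is in view belongs to the job. What is shaped like the coupling but green or purple is not meant.

How it is judged:
On the way, in this order (a step that is already met when the one before it is completed fails the run):
1. the latch is released and the drawer has sprung out (value of joint drawer above 0.095 m), for 0.2 s.
2. the coupling stands in the front compartment of the open drawer, let go (value of joint drawer above 0.08 m and x of coupling in the frame of bay between -0.033 and 0.033 m and y of coupling in the frame of bay between -0.072 and 0.072 m and z of coupling in the frame of bay below 0.005 m and angle between coupling's own z axis and vertical below 0.2 rad and contact force between the fingers and coupling below 0.1 N), for 0.2 s.
At the end, for the whole second after the job is handed in: The drawer is latched shut by itself (travel within 3 mm of 0, at rest) with the coupling standing (within 0.2 rad of upright, underside within 5 mm of the floor) at rest in its front compartment (value of joint drawer between -0.003 and 0.003 m and velocity of joint drawer between -0.01 and 0.01 m/s and x of coupling in the frame of bay between -0.033 and 0.033 m and y of coupling in the frame of bay between -0.072 and 0.072 m and z of coupling in the frame of bay below 0.005 m and angle between coupling's own z axis and vertical below 0.2 rad and linear speed of coupling below 0.02 m/s); the robot touches nothing.
It fails at once if the robot pushes on the drawer unit with more than 20 N (contact force between any of the fingers, the arm and unit above 20 N).
It fails at once if a bystander is shifted by more than 30 mm (distance of any of collar, plug, reel, carton, tin, screwdriver from where it was at the start of the episode above 0.03 m).
It also fails if it takes over 72 s, if anything falls off the work surface, if the arm or the gripper's body presses on something with over 40 N, if the wrist force passes 120 N, or if a joint passes its speed limit or range.

## Robot

A 6-joint arm with a two-finger parallel gripper is mounted at the origin on the work surface. World frame = base frame: x ahead of the robot, y to its left, z up, the work surface at z = 0. Lengths are in m, angles in rad, forces in N, time in s.
With the tool pointing down it reaches from about 0.3 to 0.85 m from the base axis. Payload 4.2 kg.
Tool frame: the origin (TCP) lies at the very end of the fingers, on their centre line; the grasp point (between the pads) lies 19 mm behind it; z points along the fingers, y is the direction in which the jaws open and shut (so a half turn about z gives the same grasp; the last joint's range is limited). The gripper opens to 91 mm and grips with 3 to 60 N. Pads are 32 mm wide; open, the fingers measure 118 mm over their backs; the gripper's body (76 mm by 178 mm) begins 60 mm behind the grasp point.
Start: joints at [1.161, 0.32, 1.565, -0, 1.257, -0.02], TCP at [0.219, 0.532, 0.214] pointing down, gripper open.
Joint ranges: [-3.11, 3.11], [-0.84, 2.01], [0.21, 2.61], [-1.34, 4.49], [0.05, 2.63], [-2.56, 2.56]. Speed limits (rad/s): [2.57, 2.57, 3.14, 3.14, 3.14, 3.14].

## Interface

Orientations are given as a rotation vector (axis times angle).
In Python, from plant import get_obs, snapshot, finish_job, outline_of gives the robot as it stands.
- The arm moves only by the tool send_rows, never from a script. Its argument "steps" is a list of rows, each a list of 5 numbers: the shift along the tool's x, y, z in m, then the turn about the tool's z in degrees, then the closure, from 0 (fully open) to 1 (shut). A call has exactly 5 rows; each row shifts and turns the commanded pose from where the row before left it, along the tool's axes as they then stand; what a row does not reach is not made up. A row lasts 1/10 s, in which the tool goes at most 50 mm and 8.59 degrees, less where a joint would pass 70% of its speed; a pose out of reach is approached as far as the arm can. A call with a gripper value outside its range is refused whole. The fingers move at their own pace and stop on an object; "force" is the grip in N (left out, the last holds). Time passes only in rows, so rows that do not move let the fingers close, or fill a call up. It gives the time, the measured TCP pose, the force and the opening at its end, in the units of the state.
- get_obs(): the state, without advancing time (a new reading comes with each control period).
- snapshot(name): name is "scene" or "top" or "wrist"; returns a dict with "image" (480x640x3 uint8, red, green, blue), "z_map" (480x640 float32, m along the optical axis (not along the pixel's ray), 0 where there is no reading), "K" (3x3 intrinsics, pixels), "k1" (the pictures are not rectified: a ray, as slopes to the right and down, at radius r is drawn at 1 + k1 r^2 times it, then the intrinsics apply), "rvec" (rotation vector, rad) and "tvec" (3), from world to camera coordinates, as OpenCV has them. Camera axes: x right, y down, z forward; pixel columns grow to the right and rows downward; lengths in m; the calibration is good to about 2 mm. A picture is of the moment at which its call begins.
- finish_job(): hands the job in, once; it reports no verdict.
Trained networks look in the newest picture that a camera, given by its name, has taken for a name from the list of things; names that differ only in an ending like _2 or _b are one class to them, and where a whole thing is asked for, a point or a joint stands for the part that bears it (a point fixed in the world has none). Each returns a list of dicts, best first, with "conf" (0 to 1); they miss things now and then, are a little off and sometimes report something else, mostly with a low value. They report only what shows in the picture. A call takes as long as a camera call. They do not tell look-alikes from the thing itself.
- outline_of(camera, label): "region" (480x640 bool, what is visible of it) and "location" ([column, row] in pixels, amid what is visible of it).
The state is a dict: "clock": time; "joint_positions": joint angles; "qd": joint speeds; "tau": joint torques, N m; "ee_pos": TCP position; "eef_rot": TCP orientation; "ft_force": force on the tool from outside, world axes, zero at the start; "wrist_torque": the same for the moment, N m; "width": opening from 0.0 (shut) to 1.0 (fully open).
Only numpy, scipy, OpenCV 4.12 (cv2) and the standard library are available. Lean on these libraries where they do the work, as an engineer would, in place of code of your own. Each camera call takes 0.05 s, during which the arm holds its last target. There are 200 camera calls.

## Working session

There is one attempt and no reset: what is moved stays moved. The work goes in short steps, Python scripts to look and compute and a tool call to move; the robot and the scene stay as the last step left them, time stands still between calls to the robot, and variables do not carry over. Pictures are saved under pics/ and viewed, about 8 in all and at most 12, crops included, and the job is handed in when it is done.

Besides the shell and the picture viewer there is one more tool, called after "Request:" in YAML: its name, and indented under it one key for each argument. send_rows: Moves the arm, as the interface text tells. Its arguments: {"type":"object","properties":{"steps":{"type":"array","items":{"type":"array","items":{"type":"number"}}},"force":{"type":"number"}},"required":["steps"]}

```bash
mkdir -p pics; ls
cat > h.py <<'E'
import numpy as np, cv2
from plant import get_obs, snapshot, finish_job, outline_of
def cam(s):
    R=cv2.Rodrigues(np.array(s["rvec"],float))[0]; return R,np.array(s["tvec"],float).ravel()
def pts(s,mask):
    R,t=cam(s); K=np.array(s["K"]); r,c=np.nonzero(mask&(s["z_map"]>0)); z=s["z_map"][r,c]
    uv=np.stack([c,r],1).astype(float)[:,None]
    if len(uv)==0: return np.zeros((0,3))
    n=cv2.undistortPoints(uv,K,np.array([s["k1"],0,0,0],float))[:,0]
    return (np.c_[n*z[:,None],z]-t)@R
def proj(s,P):
    return cv2.projectPoints(np.array(P,float).reshape(-1,1,3),np.array(s["rvec"],float),np.array(s["tvec"],float),np.array(s["K"]),np.array([s["k1"],0,0,0],float))[0][:,0]
def save(s,n,box=None,k=1):
    im=s["image"][...,::-1]
    if box: im=im[box[1]:box[3],box[0]:box[2]]
    cv2.imwrite("pics/"+n,cv2.resize(im,None,fx=k,fy=k))
E
python3 - <<'E'
from h import *
np.set_printoptions(precision=4,suppress=True)
o=get_obs(); print(o)
for n in ["scene","top"]:
    s=snapshot(n); save(s,n+"0.png"); R,t=cam(s); print(n,-R.T@t, s["k1"])
    for l in ["unit","drawer_front","coupling","collar","plug","reel","carton","tin","screwdriver"]:
        for d in outline_of(n,l):
            P=pts(s,d["region"])
            if len(P): print(l,round(d["conf"],2),np.round(d["location"]),len(P),np.median(P,0),P.min(0),P.max(0))
E
```

```text
pics
{'clock': 0.0, 'joint_positions': array([ 1.161 ,  0.3203,  1.5657, -0.    ,  1.2574, -0.02  ]), 'qd': array([-0.0013,  0.0014, -0.0012,  0.0007,  0.002 , -0.0001]), 'tau': array([ -0.0012, -41.2452, -23.1973,   0.0724,   0.0459,  -0.0002]), 'ee_pos': array([0.2183, 0.5314, 0.2131]), 'eef_rot': array([-0.6084, -3.0817,  0.0028]), 'ft_force': array([-0.3811,  0.1082, -0.1   ]), 'wrist_torque': array([-0.0251,  0.0396,  0.0611]), 'width': 0.9964925068540904}
scene [ 1.2228 -0.4261  0.8241] -0.008935001911355744
unit 0.63 [387. 253.] 5698 [0.6839 0.1404 0.093 ] [ 0.4884  0.076  -0.0043] [0.7671 0.3617 0.1333]
unit 0.32 [408. 237.] 293 [0.705  0.1856 0.1036] [0.6658 0.168  0.0956] [0.7233 0.2203 0.1352]
drawer_front 0.79 [351. 235.] 560 [0.5905 0.1193 0.079 ] [ 0.499   0.076  -0.0042] [0.6228 0.2341 0.097 ]
coupling 0.64 [195. 304.] 211 [ 0.5117 -0.2858  0.0252] [ 0.4919 -0.3013 -0.004 ] [ 0.5206 -0.2688  0.0359]
coupling 0.47 [218. 282.] 190 [ 0.4859 -0.2078  0.0245] [ 0.461  -0.2217 -0.0023] [ 0.4959 -0.1906  0.0357]
coupling 0.45 [196. 271.] 200 [ 0.4142 -0.2401  0.0247] [ 0.3919
[... 1580 characters left out ...]
.] 164 [ 0.5129 -0.3468  0.0457] [ 0.4993 -0.3704 -0.0046] [ 0.5304 -0.3399  0.0558]
reel 0.93 [243. 192.] 405 [0.6879 0.1943 0.1048] [0.6675 0.1706 0.0971] [0.7181 0.2231 0.1375]
reel 0.27 [252. 216.] 6929 [0.6407 0.1748 0.0991] [ 0.5478  0.0773 -0.0045] [0.7969 0.314  0.1373]
carton 0.64 [462. 172.] 1102 [ 0.7311 -0.2792  0.0772] [ 0.7042 -0.324  -0.002 ] [ 0.7953 -0.2527  0.0837]
carton 0.57 [396. 170.] 1732 [ 0.7423 -0.1405  0.0538] [ 0.6924 -0.1933 -0.0032] [ 0.8205 -0.0988  0.0595]
tin 0.8 [465. 169.] 1081 [ 0.7313 -0.2799  0.0776] [ 0.7042 -0.3462 -0.0035] [ 0.8011 -0.2527  0.0837]
screwdriver 0.94 [132. 288.] 578 [0.4998 0.4574 0.0221] [ 0.4447  0.4154 -0.0019] [0.6318 0.4864 0.0293]
```

Run:
```python
import cv2,numpy as np
a=cv2.imread("pics/scene0.png"); b=cv2.imread("pics/top0.png")
A=cv2.resize(a[240:400,130:350],(550,400),interpolation=cv2.INTER_CUBIC)
cv2.imwrite("pics/crop1.png",A)
```

```text
(no output)
```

View pics/top0.png

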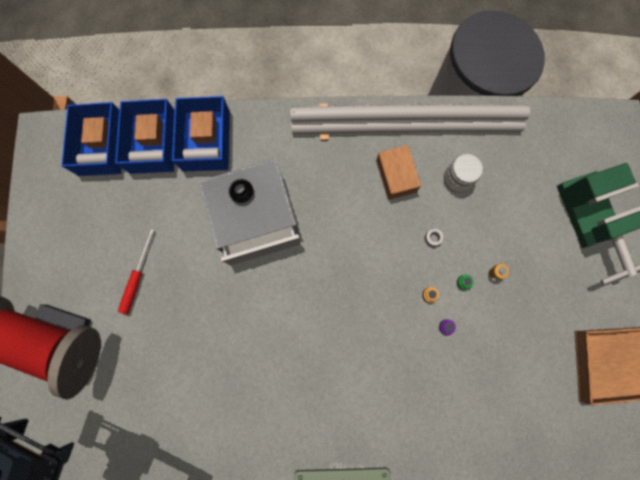

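View pics/crop1.png

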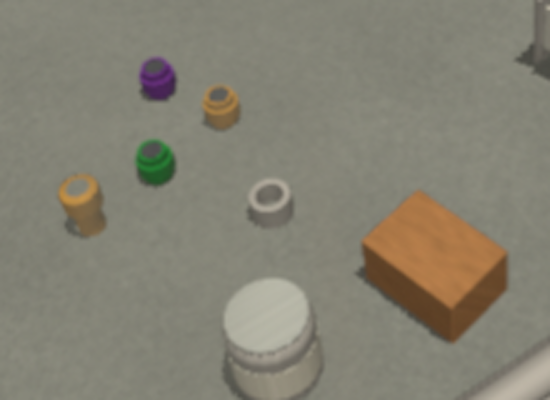

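The top view shows the brass coupling at (432,296). Look-alikes are the green one (465,282), the purple one (447,327), the taller plug (501,271) and the steel collar (434,238). In the crop, the short brass piece with a mid collar at crop (220,106) is the coupling, and the plug is taller with a head. The unit is at (252,217), with the white panel strip in front of it.

Run:
```python
from h import *
np.set_printoptions(precision=4,suppress=True)
s=snapshot("top")
box=np.zeros((480,640),bool); box[150:275,190:312]=1
P=pts(s,box); r,c=np.nonzero(box&(s["z_map"]>0)); im=s["image"][r,c].astype(int)
top=(abs(P[:,2]-.1)<.008)
rect=cv2.minAreaRect(P[top][:,:2].astype(np.float32)); print(rect, top.sum())
# front panel is bright: split
bright=im.sum(1)
a=np.deg2rad(0)
# find yaw via housing top (darker) & panel (bright)
for nm,m in [("housing",top&(bright<np.median(bright[top])+60)),("bright",top&(bright>=np.median(bright[top])+60))]:
    m2=np.zeros((480,640),np.uint8); m2[r[m],c[m]]=1
    m2=cv2.morphologyEx(m2,cv2.MORPH_OPEN,np.ones((3,3)))
    n,lab,st,_=cv2.connectedComponentsWithStats(m2); k=1+np.argmax(st[1:,4]); q=lab[r,c]==k
    print(nm,q.sum(),np.median(P[q],0)); R=cv2.minAreaRect(P[q][:,:2].astype(np.float32)); print(R, cv2.boxPoints(R))
# coupling
for cam_ in ["top","scene"]:
    s=snapshot(cam_)
    for d in outline_of(cam_,"coupling"):
        Q=pts(s,d["region"]); px=s["image"][d["region"]].mean(0)
        h=Q[Q[:,2]>.02]; print(cam_,d["conf"],px,(h.min(0)+h.max(0))/2,h.mean(0))
```

```text
((0.6546759009361267, 0.18148498237133026), (0.17714476585388184, 0.17107513546943665), 15.694695472717285) 5923
housing 5596 [0.6649 0.1827 0.0998]
((0.667243242263794, 0.18501868844032288), (0.15088437497615814, 0.1711217612028122), 15.672651290893555) [[0.5715 0.247 ]
 [0.6177 0.0823]
 [0.763  0.123 ]
 [0.7168 0.2878]]
bright 27 [0.5681 0.1755 0.0942]
((0.5688971281051636, 0.1761808544397354), (0.006536001805216074, 0.014876036904752254), 1.7331020832061768) [[0.5654 0.1835]
 [0.5659 0.1686]
 [0.5724 0.1688]
 [0.5719 0.1837]]
top 0.7 [ 95.9587  63.8991 109.6927] [ 0.401  -0.2382  0.029 ] [ 0.4013 -0.2363  0.0305]
top 0.67 [ 62.3883 104.699   67.4369] [ 0.4964 -0.2833  0.0297] [ 0.4961 -0.2815  0.0304]
top 0.54 [152.4455 117.8864  77.9864] [ 0.4714 -0.2045  0.0295] [ 0.4711 -0.2035  0.0305]
scene 0.76 [82.877 54.107 92.738] [ 0.4085 -0.2387  0.0277] [ 0.4111 -0.2393  0.0287]
scene 0.62 [128.7394 106.0053  72.7606] [ 0.4799 -0.2058  0.0283] [ 0.482  -0.207   0.0287]
scene 0.6 [50.7009 96.3925 54.8037] [ 0.5049 -0.2851  0.0281] [ 0.5073 -0.2852  0.0286]
```

Run:
```python
import cv2
b=cv2.imread("pics/top0.png")[140:290,180:320]; cv2.imwrite("pics/crop2.png",cv2.resize(b,(560,600),interpolation=cv2.INTER_CUBIC))
```

```text
(no output)
```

View pics/crop2.png

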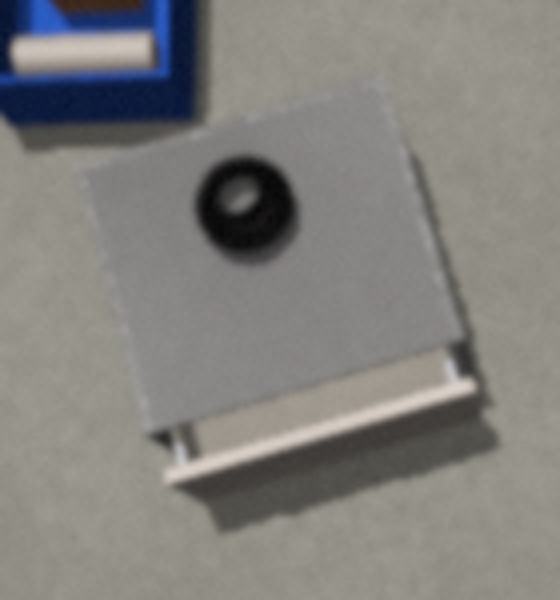

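Request:
send_rows:
  steps:
    - [0,0,0,-7.6,1]
    - [0,0,0,-7.6,1]
    - [0,0,0,-7.6,1]
    - [0,0,0,-7.6,1]
    - [0,0,0,-7.6,1]
  force: 15

```text
clock: 1.75
ee_pos: [0.2185, 0.5319, 0.214]
eef_rot: [-0.437, 3.111, 0.0]
ft_force: [-0.6, 0.3, 0.3]
width: 0.597
```

Request:
send_rows:
  steps:
    - [-0.016,-0.043,0,0,1]
    - [-0.016,-0.043,0,0,1]
    - [-0.016,-0.043,0,0,1]
    - [-0.016,-0.043,0,0,1]
    - [-0.016,-0.043,0,0,1]

```text
clock: 2.25
ee_pos: [0.3544, 0.345, 0.2142]
eef_rot: [-0.429, 3.112, 0.001]
ft_force: [0.7, -0.1, -0.5]
width: 0.153
```

Request:
send_rows:
  steps:
    - [-0.016,-0.043,0,0,1]
    - [-0.016,-0.043,0,0,1]
    - [-0.016,-0.043,0,0,1]
    - [-0.016,-0.043,0,0,1]
    - [-0.016,-0.043,0,0,1]

```text
clock: 2.75
ee_pos: [0.4896, 0.1594, 0.2142]
eef_rot: [-0.428, 3.112, 0.001]
ft_force: [0.6, 0.3, -0.2]
width: 0.007
```

Request:
send_rows:
  steps:
    - [0,-0.005,0.034,0,1]
    - [0,-0.005,0.034,0,1]
    - [0,-0.005,0.034,0,1]
    - [0,-0.005,0.034,0,1]
    - [0,-0.003,0.033,0,1]

```text
clock: 3.25
ee_pos: [0.495, 0.1385, 0.0438]
eef_rot: [-0.427, 3.112, 0.0]
ft_force: [-0.2, 0.0, 0.1]
width: 0.004
```

Request:
send_rows:
  steps:
    - [-0.012,0,0,0,1]
    - [-0.012,0,0,0,1]
    - [-0.01,0,0,0,1]
    - [-0.004,0,0,0,1]
    - [0,0,0,0,1]

```text
clock: 3.75
ee_pos: [0.5331, 0.1498, 0.0462]
eef_rot: [-0.428, 3.109, 0.001]
ft_force: [-0.1, -0.5, 0.3]
width: 0.005
```

Request:
send_rows:
  steps:
    - [-0.005,0,0,0,1]
    - [-0.005,0,0,0,1]
    - [-0.004,0,0,0,1]
    - [-0.003,0,0,0,1]
    - [-0.003,0,0,0,1]

```text
clock: 4.25
ee_pos: [0.5509, 0.1546, 0.0449]
eef_rot: [0.428, -3.112, -0.0]
ft_force: [0.2, 0.3, -0.2]
width: 0.01
```

Request:
send_rows:
  steps:
    - [-0.001,0,0,0,1]
    - [-0.001,0,0,0,1]
    - [-0.001,0,0,0,1]
    - [0,0,0,0,1]
    - [0,0,0,0,1]

```text
clock: 4.75
ee_pos: [0.5535, 0.1554, 0.045]
eef_rot: [0.428, -3.112, -0.0]
ft_force: [-0.1, 1.2, -0.1]
width: 0.0
```

Request:
send_rows:
  steps:
    - [-0.001,0,0,0,1]
    - [-0.001,0,0,0,1]
    - [-0.001,0,0,0,1]
    - [0,0,0,0,1]
    - [0,0,0,0,1]

```text
clock: 5.25
ee_pos: [0.5561, 0.1561, 0.0449]
eef_rot: [0.428, -3.111, 0.0]
ft_force: [-3.9, -1.3, 3.0]
width: 0.007
```

Request:
send_rows:
  steps:
    - [-0.001,0,0,0,1]
    - [-0.001,0,0,0,1]
    - [0,0,0,0,1]
    - [0,0,0,0,1]
    - [0,0,0,0,1]

```text
clock: 5.75
ee_pos: [0.5585, 0.1568, 0.0448]
eef_rot: [-0.428, 3.112, 0.0]
ft_force: [-2.4, -1.0, 1.1]
width: 0.004
```

Request:
send_rows:
  steps:
    - [-0.001,0,0,0,1]
    - [-0.001,0,0,0,1]
    - [0,0,0,0,1]
    - [0,0,0,0,1]
    - [0,0,0,0,1]

```text
clock: 6.25
ee_pos: [0.5604, 0.1573, 0.0449]
eef_rot: [-0.428, 3.112, 0.0]
ft_force: [-3.4, -0.1, -1.0]
width: 0.002
```

Request:
send_rows:
  steps:
    - [-0.001,0,0,0,1]
    - [0,0,0,0,1]
    - [0,0,0,0,1]
    - [0,0,0,0,1]
    - [0,0,0,0,1]

```text
clock: 6.75
ee_pos: [0.5612, 0.1575, 0.0448]
eef_rot: [0.428, -3.112, -0.0]
ft_force: [-4.0, -0.4, 0.8]
width: 0.005
```

Request:
send_rows:
  steps:
    - [-0.001,0,0,0,1]
    - [0,0,0,0,1]
    - [0,0,0,0,1]
    - [0,0,0,0,1]
    - [0,0,0,0,1]

```text
clock: 7.25
ee_pos: [0.5622, 0.1578, 0.0449]
eef_rot: [0.428, -3.112, -0.0]
ft_force: [-3.8, -1.3, 0.0]
width: 0.007
```

Request:
send_rows:
  steps:
    - [-0.001,0,0,0,1]
    - [0,0,0,0,1]
    - [0,0,0,0,1]
    - [0,0,0,0,1]
    - [0,0,0,0,1]

```text
clock: 7.75
ee_pos: [0.5633, 0.1581, 0.0449]
eef_rot: [-0.428, 3.112, 0.0]
ft_force: [-4.3, -1.6, -1.8]
width: 0.006
```

Request:
send_rows:
  steps:
    - [-0.001,0,0,0,1]
    - [0,0,0,0,1]
    - [0,0,0,0,1]
    - [0,0,0,0,1]
    - [0,0,0,0,1]

```text
clock: 8.25
ee_pos: [0.5639, 0.1583, 0.0449]
eef_rot: [0.428, -3.112, 0.0]
ft_force: [-4.8, -1.8, 0.1]
width: 0.007
```

Request:
send_rows:
  steps:
    - [-0.001,0,0,0,1]
    - [0,0,0,0,1]
    - [0,0,0,0,1]
    - [0,0,0,0,1]
    - [0,0,0,0,1]

```text
clock: 8.75
ee_pos: [0.564, 0.1583, 0.0449]
eef_rot: [0.428, -3.11, 0.0]
ft_force: [-7.0, -1.9, 1.4]
width: 0.006
```

Request:
send_rows:
  steps:
    - [-0.001,0,0,0,1]
    - [0,0,0,0,1]
    - [0,0,0,0,1]
    - [0,0,0,0,1]
    - [0,0,0,0,1]

```text
clock: 9.25
ee_pos: [0.5641, 0.1583, 0.0449]
eef_rot: [0.428, -3.108, 0.001]
ft_force: [-8.8, -2.0, 2.3]
width: 0.004
```

Request:
send_rows:
  steps:
    - [0.01,0,0,0,1]
    - [0.03,0,0,0,1]
    - [0.04,0,0,0,1]
    - [0.04,0,0,0,1]
    - [0.04,0,0,0,1]

```text
clock: 9.75
ee_pos: [0.4131, 0.1159, 0.0457]
eef_rot: [-0.427, 3.106, 0.001]
ft_force: [0.2, -0.7, -0.1]
width: 0.007
```

Run:
```python
from h import *
np.set_printoptions(precision=4,suppress=True)
s=snapshot("top"); save(s,"open1.png",(170,130,350,300),3)
```

```text
(no output)
```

View pics/open1.png

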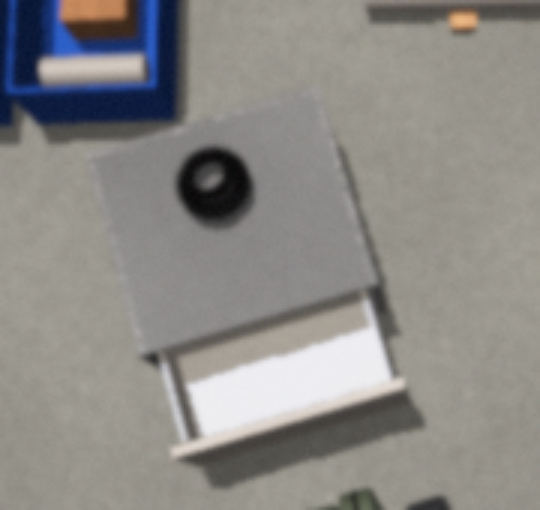

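The drawer has released and is springing out (white bay floor at crop (290,385)). Next is the coupling.

Request:
send_rows:
  steps:
    - [0.003,-0.03,-0.035,0,0]
    - [0.003,-0.03,-0.035,0,0]
    - [0.003,-0.03,-0.035,0,0]
    - [0.003,-0.035,-0.02,0,0]
    - [0.003,-0.04,0,0,0]

```text
clock: 10.3
ee_pos: [0.4466, -0.0488, 0.1744]
eef_rot: [-0.428, 3.099, -0.005]
ft_force: [0.7, -0.3, 0.1]
width: 0.413
```

Request:
send_rows:
  steps:
    - [0.003,-0.04,0,0,0]
    - [0.003,-0.04,0,0,0]
    - [0.003,-0.04,0,0,0]
    - [0.003,-0.03,0,0,0]
    - [0.002,-0.01,0,0,0]

```text
clock: 10.8
ee_pos: [0.4742, -0.2085, 0.1708]
eef_rot: [-0.423, 3.108, -0.006]
ft_force: [0.3, 0.5, -0.0]
width: 0.852
```

Request:
send_rows:
  steps:
    - [0,0,0,8,0]
    - [0,0,0,8,0]
    - [0,0,0,8,0]
    - [0,0,0,8,0]
    - [0,0,0,8,0]

```text
clock: 11.3
ee_pos: [0.473, -0.2047, 0.1706]
eef_rot: [0.67, 3.066, -0.0]
ft_force: [0.6, -0.2, -0.5]
width: 1.0
```

Run:
```python
from h import *
np.set_printoptions(precision=4,suppress=True)
o=get_obs(); print(o["ee_pos"],o["eef_rot"])
s=snapshot("wrist"); save(s,"w1.png"); R,t=cam(s); print(-R.T@t)
for d in outline_of("wrist","coupling"):
    Q=pts(s,d["region"]); px=s["image"][d["region"]].mean(0); h=Q[abs(Q[:,2]-.03)<.012]
    print(d["conf"],np.round(d["location"]),px,(h.min(0)+h.max(0))/2 if len(h) else 0,h.max(0)-h.min(0) if len(h) else 0)
    print(cv2.minEnclosingCircle(h[:,:2].astype(np.float32)) if len(h) else 0)
s=snapshot("top"); b=np.zeros((480,640),bool); b[180:300,190:320]=1
P=pts(s,b); rim=np.array([.5946,.1646]); u=np.array([.9628,.2701]); v=np.array([-u[1],u[0]])
q=np.c_[(P[:,:2]-rim)@u,(P[:,:2]-rim)@v,P[:,2]]
f=q[(q[:,2]>.085)&(abs(q[:,1])<.08)&(q[:,0]<-.01)]; print("panel",f.min(0),np.percentile(f,[10,50,90],axis=0))
g=q[(q[:,0]>-.115)&(q[:,0]<-.055)&(abs(q[:,1])<.06)]; print("floor z",np.median(g[:,2]))
```

```text
[ 0.473  -0.2047  0.1706] [ 0.6696  3.0661 -0.0002]
[ 0.3991 -0.1694  0.3416]
0.83 [250. 284.] [ 29.6929 109.2454  54.182 ] [ 0.4992 -0.2829  0.0276] [0.0336 0.0337 0.0188]
((0.4990637004375458, -0.28275230526924133), 0.01711903139948845)
0.71 [319. 226.] [114.8016  91.5375  40.6625] [ 0.4733 -0.2032  0.0276] [0.0331 0.0332 0.0191]
((0.4733998477458954, -0.20338186621665955), 0.017085028812289238)
0.71 [627. 122.] [74.6942 75.5314 69.5669] [0.5098 0.0713 0.03  ] [0.0558 0.0418 0.0239]
((0.5079380869865417, 0.07691197097301483), 0.03029392659664154)
0.7 [241. 163.] [64.2324 38.2534 78.5967] [ 0.4017 -0.2364  0.0278] [0.0321 0.0321 0.0194]
((0.40194109082221985, -0.23636528849601746), 0.01652611419558525)
panel [-0.1307 -0.08    0.086 ] [[-0.1301 -0.0697  0.0913]
 [-0.1266 -0.0295  0.0934]
 [-0.1234  0.0104  0.0953]]
floor z 0.027657113328984562
```

View pics/w1.png

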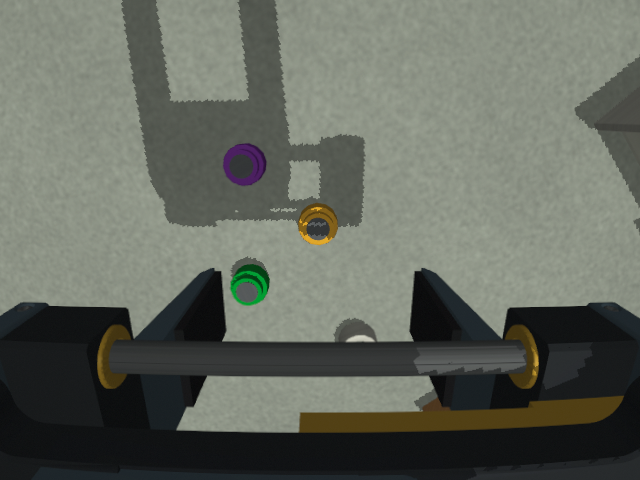

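The brass coupling is at (319,226), 1.4 mm off the tool axis, with the fingers clear of green (250,284) and purple (245,164).

Request:
send_rows:
  steps:
    - [0,0.001,0.04,0,0]
    - [0,0,0.04,0,0]
    - [0,0,0.04,0,0]
    - [0,0,0.03,0,0]
    - [0,0,0.01,0,0]

```text
clock: 11.95
ee_pos: [0.4708, -0.2031, 0.0074]
eef_rot: [-0.657, -3.068, -0.002]
ft_force: [-0.1, -0.4, 0.5]
width: 1.001
```

Request:
send_rows:
  steps:
    - [0,0,0.004,0,0.3]
    - [0,0,0.001,0,0.5]
    - [0,0,0,0,0.9]
    - [0,0,0,0,0.9]
    - [0,0,0,0,0.9]
  force: 20

```text
clock: 12.45
ee_pos: [0.473, -0.2044, 0.0059]
eef_rot: [0.661, 3.069, -0.001]
ft_force: [-0.4, 0.4, -0.4]
width: 0.594
```

Request:
send_rows:
  steps:
    - [0,0,0,0,0.9]
    - [0,0,0,0,0.9]
    - [0,0,0,0,0.9]
    - [0,0,0,0,0.9]
    - [0,0,0,0,0.9]

```text
clock: 12.95
ee_pos: [0.4724, -0.2042, 0.0051]
eef_rot: [0.662, 3.071, 0.0]
ft_force: [-0.4, 0.2, 2.8]
width: 0.366
```

Request:
send_rows:
  steps:
    - [0,0,-0.02,0,0.9]
    - [0,0,-0.035,0,0.9]
    - [0,0,-0.035,0,0.9]
    - [0,0,-0.035,0,0.9]
    - [0,0,-0.03,0,0.9]

```text
clock: 13.45
ee_pos: [0.4722, -0.2041, 0.1613]
eef_rot: [0.662, 3.071, 0.0]
ft_force: [0.8, -0.0, -1.9]
width: 0.364
```

Request:
send_rows:
  steps:
    - [0,0,0,-8,0.9]
    - [0,0,0,-8,0.9]
    - [0,0,0,-8,0.9]
    - [0,0,0,-8,0.9]
    - [0,0,0,-8,0.9]

```text
clock: 13.95
ee_pos: [0.4719, -0.2039, 0.1593]
eef_rot: [0.437, -3.11, -0.001]
ft_force: [-0.1, -0.6, -2.2]
width: 0.368
```

Request:
send_rows:
  steps:
    - [-0.008,0.02,0,0,0.9]
    - [-0.016,0.04,0,0,0.9]
    - [-0.016,0.04,0,0,0.9]
    - [-0.016,0.04,0,0,0.9]
    - [-0.016,0.04,0,0,0.9]

```text
clock: 14.45
ee_pos: [0.4926, -0.0098, 0.1595]
eef_rot: [0.427, -3.112, -0.0]
ft_force: [1.0, 0.0, -1.8]
width: 0.368
```

Request:
send_rows:
  steps:
    - [-0.016,0.04,0,0,0.9]
    - [-0.016,0.04,0,0,0.9]
    - [-0.016,0.04,0,0,0.9]
    - [-0.01,0.02,0,0,0.9]
    - [0,0,0,0,0.9]

```text
clock: 14.95
ee_pos: [0.5112, 0.1418, 0.1593]
eef_rot: [0.434, -3.111, -0.001]
ft_force: [-0.0, -0.9, -1.0]
width: 0.364
```

Run:
```python
from h import *
np.set_printoptions(precision=4,suppress=True)
o=get_obs(); print(o["ee_pos"],o["eef_rot"],o["width"],o["ft_force"])
rim=np.array([.5946,.1646]); u=np.array([.9628,.2701]); v=np.array([-u[1],u[0]])
d=rim-.0875*u-o["ee_pos"][:2]; print("to bay: tool x",-d@u,"tool y",d@v); a=2*np.arctan2(o["eef_rot"][1],o["eef_rot"][0]); print(np.rad2deg(a)%360)
s=snapshot("wrist"); save(s,"w2.png")
```

```text
[0.5112 0.1418 0.1593] [ 0.4341 -3.1111 -0.0013] 0.3638757485280269 [-0.0295 -0.9419 -1.0028]
to bay: tool x 0.0009956141312177653 tool y -0.0005693278637376248
195.88658522376016
```

View pics/w2.png

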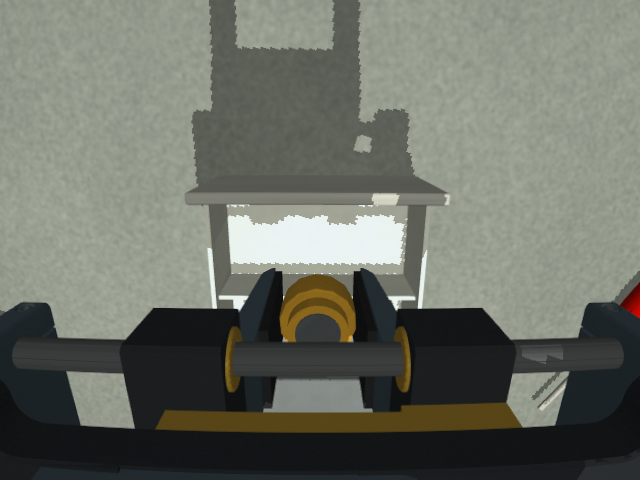

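The coupling is upright in the jaws and lined up over the drawer (bay white at (315,240), divider at row ~285). Lowering now.

Request:
send_rows:
  steps:
    - [0.001,0,0.025,0,0.9]
    - [0,0,0.035,0,0.9]
    - [0,0,0.035,0,0.9]
    - [0,0,0.017,0,0.9]
    - [0,0,0.008,0,0.9]

```text
clock: 15.5
ee_pos: [0.5084, 0.137, 0.0379]
eef_rot: [0.425, -3.108, 0.001]
ft_force: [-0.1, -0.3, -0.8]
width: 0.369
```

Request:
send_rows:
  steps:
    - [0,0,0.002,0,0.9]
    - [0,0,0.001,0,0.9]
    - [0,0,0.001,0,0.9]
    - [0,0,0,0,0.9]
    - [0,0,0,0,0.9]

```text
clock: 16.0
ee_pos: [0.5105, 0.1389, 0.0366]
eef_rot: [-0.428, 3.111, 0.0]
ft_force: [0.3, 0.3, -0.8]
width: 0.368
```

Request:
send_rows:
  steps:
    - [0,0,0.001,0,0.9]
    - [0,0,0.001,0,0.9]
    - [0,0,0.0005,0,0.9]
    - [0,0,0,0,0.9]
    - [0,0,0,0,0.9]

```text
clock: 16.5
ee_pos: [0.5101, 0.1388, 0.0334]
eef_rot: [0.428, -3.112, -0.0]
ft_force: [0.0, 0.4, -1.6]
width: 0.362
```

Request:
send_rows:
  steps:
    - [0,0,0.0005,0,0.9]
    - [0,0,0.0005,0,0.9]
    - [0,0,0,0,0.9]
    - [0,0,0,0,0.9]
    - [0,0,0,0,0.9]

```text
clock: 17.0
ee_pos: [0.5104, 0.1389, 0.033]
eef_rot: [-0.428, 3.112, 0.0]
ft_force: [-2.1, -0.3, 6.0]
width: 0.364
```

Contact with the floor is felt (+6 N). I'll ease up and release.

Request:
send_rows:
  steps:
    - [0,0,-0.0005,0,0.6]
    - [0,0,0,0,0.4]
    - [0,0,0,0,0.4]
    - [0,0,0,0,0.4]
    - [0,0,0,0,0.4]

```text
clock: 17.5
ee_pos: [0.5101, 0.1388, 0.0328]
eef_rot: [0.428, -3.112, -0.0]
ft_force: [0.1, -0.1, -0.1]
width: 0.6
```

Request:
send_rows:
  steps:
    - [0,0,-0.015,0,0.4]
    - [0,0,-0.03,0,0.4]
    - [0,0,-0.04,0,0.4]
    - [0,0,-0.04,0,0.4]
    - [0,0,-0.01,0,0.4]

```text
clock: 18.0
ee_pos: [0.5126, 0.1394, 0.1725]
eef_rot: [-0.427, 3.104, 0.002]
ft_force: [0.2, -0.4, -0.4]
width: 0.6
```

Run:
```python
from h import *
np.set_printoptions(precision=4,suppress=True)
o=get_obs(); print(o["ee_pos"],o["eef_rot"],o["width"],o["ft_force"])
rim=np.array([.5946,.1646]); u=np.array([.9628,.2701]); v=np.array([-u[1],u[0]])
for n in ["wrist","top"]:
    s=snapshot(n); 
    if n=="wrist": save(s,"w3.png")
    for d in outline_of(n,"coupling"):
        Q=pts(s,d["region"]); h=Q[Q[:,2]>.045]
        if len(h)>10:
            c=(h.min(0)+h.max(0))/2; e=c[:2]-rim; print(n,d["conf"],d["location"],c,h.max(0)-h.min(0),"unit",e@u,e@v,"top z",np.percentile(h[:,2],95))
```

```text
[0.5126 0.1394 0.1725] [-0.427   3.1036  0.0016] 0.5998528344793937 [ 0.2493 -0.386  -0.3851]
wrist 0.88 [318.1, 230.0] [0.5112 0.14   0.0552] [0.0331 0.0335 0.0199] unit -0.08699365083664223 -0.0011741059358699431 top z 0.06379160113230298
```

View pics/w3.png

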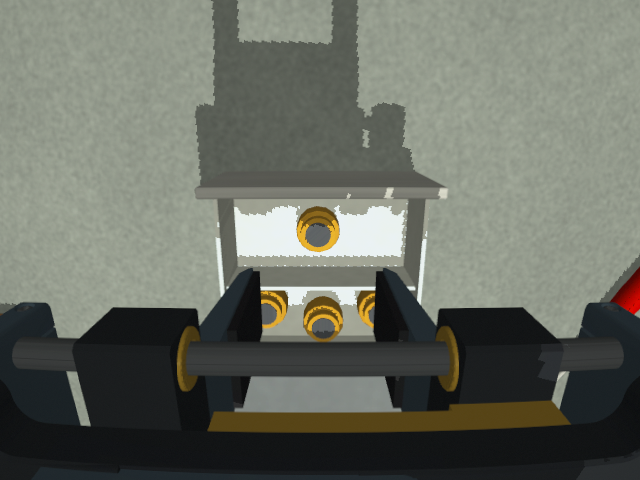

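The coupling stands upright and released at (318,230), at the bay centre and with its top at z 0.064; the three stored ones are behind it. Now I go round to the front and push.

Request:
send_rows:
  steps:
    - [0.02,0.001,0,0,1]
    - [0.03,0,0,0,1]
    - [0.03,0,0,0,1]
    - [0.025,0,0,0,1]
    - [0.005,0,0,0,1]
  force: 15

```text
clock: 18.7
ee_pos: [0.4, 0.1091, 0.1659]
eef_rot: [0.427, -3.106, 0.001]
ft_force: [-0.3, -0.4, -0.7]
width: 0.193
```

Request:
send_rows:
  steps:
    - [0,0,0.02,0,1]
    - [0,0,0.035,0,1]
    - [0,0,0.035,0,1]
    - [0,0,0.03,0,1]
    - [0,0,0.006,0,1]

```text
clock: 19.2
ee_pos: [0.4014, 0.1095, 0.0384]
eef_rot: [0.427, -3.104, 0.001]
ft_force: [-1.0, -0.1, -0.1]
width: 0.005
```

Request:
send_rows:
  steps:
    - [-0.008,0,0,0,1]
    - [-0.01,0,0,0,1]
    - [-0.008,0,0,0,1]
    - [-0.005,0,0,0,1]
    - [-0.002,0,0,0,1]

```text
clock: 19.7
ee_pos: [0.4372, 0.1194, 0.0427]
eef_rot: [-0.428, 3.11, 0.001]
ft_force: [-1.0, 0.7, -0.7]
width: 0.001
```

Request:
send_rows:
  steps:
    - [-0.004,0,0,0,1]
    - [-0.004,0,0,0,1]
    - [-0.003,0,0,0,1]
    - [-0.002,0,0,0,1]
    - [-0.001,0,0,0,1]

```text
clock: 20.2
ee_pos: [0.4493, 0.1228, 0.0419]
eef_rot: [0.428, -3.112, -0.0]
ft_force: [-0.1, 0.3, -0.0]
width: 0.008
```

Request:
send_rows:
  steps:
    - [-0.001,0,0,0,1]
    - [-0.001,0,0,0,1]
    - [-0.001,0,0,0,1]
    - [-0.001,0,0,0,1]
    - [-0.001,0,0,0,1]

```text
clock: 20.7
ee_pos: [0.4539, 0.1241, 0.0419]
eef_rot: [0.428, -3.112, -0.0]
ft_force: [-1.9, 0.2, 1.1]
width: 0.005
```

Request:
send_rows:
  steps:
    - [-0.001,0,0,0,1]
    - [-0.0015,0,0,0,1]
    - [-0.002,0,0,0,1]
    - [-0.0025,0,0,0,1]
    - [-0.003,0,0,0,1]

```text
clock: 21.2
ee_pos: [0.4635, 0.1268, 0.0418]
eef_rot: [0.428, -3.112, -0.0]
ft_force: [-2.3, -1.0, 1.2]
width: 0.006
```

Request:
send_rows:
  steps:
    - [-0.004,0,0,0,1]
    - [-0.004,0,0,0,1]
    - [-0.004,0,0,0,1]
    - [-0.004,0,0,0,1]
    - [-0.004,0,0,0,1]

```text
clock: 21.7
ee_pos: [0.4831, 0.1323, 0.0419]
eef_rot: [0.428, -3.112, -0.0]
ft_force: [-2.8, -1.1, 1.3]
width: 0.004
```

Request:
send_rows:
  steps:
    - [-0.004,0,0,0,1]
    - [-0.004,0,0,0,1]
    - [-0.004,0,0,0,1]
    - [-0.004,0,0,0,1]
    - [-0.004,0,0,0,1]

```text
clock: 22.2
ee_pos: [0.5023, 0.1377, 0.0419]
eef_rot: [0.428, -3.112, -0.0]
ft_force: [-3.6, -0.4, -0.1]
width: 0.003
```

Request:
send_rows:
  steps:
    - [-0.004,0,0,0,1]
    - [-0.004,0,0,0,1]
    - [-0.004,0,0,0,1]
    - [-0.004,0,0,0,1]
    - [-0.004,0,0,0,1]

```text
clock: 22.7
ee_pos: [0.5215, 0.1431, 0.0418]
eef_rot: [0.428, -3.112, -0.0]
ft_force: [-4.3, -0.3, -0.0]
width: 0.005
```

Request:
send_rows:
  steps:
    - [-0.004,0,0,0,1]
    - [-0.004,0,0,0,1]
    - [-0.004,0,0,0,1]
    - [-0.004,0,0,0,1]
    - [-0.003,0,0,0,1]

```text
clock: 23.2
ee_pos: [0.54, 0.1482, 0.0419]
eef_rot: [0.428, -3.112, -0.0]
ft_force: [-4.0, -0.4, -1.2]
width: 0.006
```

Request:
send_rows:
  steps:
    - [-0.003,0,0,0,1]
    - [-0.003,0,0,0,1]
    - [-0.003,0,0,0,1]
    - [-0.002,0,0,0,1]
    - [-0.001,0,0,0,1]

```text
clock: 23.7
ee_pos: [0.5514, 0.1514, 0.0419]
eef_rot: [-0.428, 3.112, 0.0]
ft_force: [-3.8, -0.2, -1.7]
width: 0.01
```

Request:
send_rows:
  steps:
    - [-0.001,0,0,0,1]
    - [-0.001,0,0,0,1]
    - [-0.001,0,0,0,1]
    - [-0.001,0,0,0,1]
    - [0,0,0,0,1]

```text
clock: 24.2
ee_pos: [0.5553, 0.1525, 0.0419]
eef_rot: [-0.428, 3.112, 0.0]
ft_force: [-3.4, -0.4, -2.9]
width: 0.005
```

Request:
send_rows:
  steps:
    - [-0.001,0,0,0,1]
    - [-0.001,0,0,0,1]
    - [-0.001,0,0,0,1]
    - [-0.001,0,0,0,1]
    - [0,0,0,0,1]

```text
clock: 24.7
ee_pos: [0.5592, 0.1536, 0.0419]
eef_rot: [-0.428, 3.112, 0.0]
ft_force: [-2.6, 0.4, -2.7]
width: 0.004
```

Request:
send_rows:
  steps:
    - [-0.001,0,0,0,1]
    - [-0.001,0,0,0,1]
    - [0,0,0,0,1]
    - [0,0,0,0,1]
    - [0,0,0,0,1]

```text
clock: 25.2
ee_pos: [0.5611, 0.1541, 0.042]
eef_rot: [-0.428, 3.112, 0.0]
ft_force: [-2.5, -0.2, -1.8]
width: 0.005
```

Request:
send_rows:
  steps:
    - [-0.001,0,0,0,1]
    - [0,0,0,0,1]
    - [0,0,0,0,1]
    - [0,0,0,0,1]
    - [0,0,0,0,1]

```text
clock: 25.7
ee_pos: [0.562, 0.1544, 0.042]
eef_rot: [-0.428, 3.112, 0.0]
ft_force: [-3.1, -0.6, -3.6]
width: 0.01
```

Request:
send_rows:
  steps:
    - [-0.001,0,0,0,1]
    - [0,0,0,0,1]
    - [0,0,0,0,1]
    - [0,0,0,0,1]
    - [0,0,0,0,1]

```text
clock: 26.2
ee_pos: [0.5629, 0.1546, 0.042]
eef_rot: [-0.428, 3.112, 0.0]
ft_force: [-3.2, -0.5, -0.4]
width: 0.008
```

Request:
send_rows:
  steps:
    - [-0.001,0,0,0,1]
    - [0,0,0,0,1]
    - [0,0,0,0,1]
    - [0,0,0,0,1]
    - [0,0,0,0,1]

```text
clock: 26.7
ee_pos: [0.5639, 0.1549, 0.042]
eef_rot: [-0.428, 3.112, 0.0]
ft_force: [-2.8, -1.8, -0.8]
width: 0.002
```

Request:
send_rows:
  steps:
    - [-0.001,0,0,0,1]
    - [0,0,0,0,1]
    - [0,0,0,0,1]
    - [0,0,0,0,1]
    - [0,0,0,0,1]

```text
clock: 27.2
ee_pos: [0.5648, 0.1551, 0.042]
eef_rot: [-0.428, 3.112, 0.0]
ft_force: [-3.6, -1.6, -0.1]
width: 0.006
```

Request:
send_rows:
  steps:
    - [-0.001,0,0,0,1]
    - [0,0,0,0,1]
    - [0,0,0,0,1]
    - [0,0,0,0,1]
    - [0,0,0,0,1]

```text
clock: 27.7
ee_pos: [0.5649, 0.1552, 0.0421]
eef_rot: [0.428, -3.111, 0.0]
ft_force: [-5.4, -1.6, 3.0]
width: 0.006
```

Request:
send_rows:
  steps:
    - [-0.001,0,0,0,1]
    - [0,0,0,0,1]
    - [0,0,0,0,1]
    - [0,0,0,0,1]
    - [0,0,0,0,1]

```text
clock: 28.2
ee_pos: [0.5649, 0.1552, 0.042]
eef_rot: [0.428, -3.109, 0.001]
ft_force: [-7.8, -2.5, 4.2]
width: 0.008
```

The stop is reached again (x stays at 0.5649, force rises to 8 N). I'll ease back.

Request:
send_rows:
  steps:
    - [0.003,0,0,0,1]
    - [0.003,0,0,0,1]
    - [0.003,0,0,0,1]
    - [0.003,0,0,0,1]
    - [0.003,0,0,0,1]

```text
clock: 28.7
ee_pos: [0.5534, 0.1519, 0.0423]
eef_rot: [-0.428, 3.109, 0.001]
ft_force: [0.4, -0.2, 0.4]
width: 0.003
```

Request:
send_rows:
  steps:
    - [0.004,0,0,0,1]
    - [0.01,0,0,0,1]
    - [0.03,0,0,0,1]
    - [0.04,0,0,0,1]
    - [0.04,0,0,0,1]

```text
clock: 29.2
ee_pos: [0.4316, 0.1178, 0.042]
eef_rot: [-0.428, 3.111, 0.0]
ft_force: [-0.0, -0.3, 0.1]
width: 0.005
```

Request:
send_rows:
  steps:
    - [0.01,0,0,0,1]
    - [0,0,0,0,1]
    - [0,0,0,0,1]
    - [0,0,0,0,1]
    - [0,0,0,0,1]

```text
clock: 29.7
ee_pos: [0.4247, 0.1159, 0.042]
eef_rot: [-0.428, 3.111, 0.0]
ft_force: [-0.3, -0.2, -0.1]
width: 0.007
```

Run:
```python
from h import *
np.set_printoptions(precision=4,suppress=True)
rim=np.array([.5946,.1646]); u=np.array([.9628,.2701]); v=np.array([-u[1],u[0]])
for k in range(2):
    s=snapshot("top"); b=np.zeros((480,640),bool); b[180:290,190:320]=1
    P=pts(s,b); q=np.c_[(P[:,:2]-rim)@u,(P[:,:2]-rim)@v,P[:,2]]
    f=q[(q[:,2]>.087)&(q[:,2]<.11)&(abs(q[:,1])<.08)&(q[:,0]<-.008)]; print("panel u",np.percentile(f[:,0],[1,10,50,90]),len(f))
for l in ["collar","plug","reel","carton","tin","screwdriver"]:
    for d in outline_of("top",l)[:1]: print(l,d["conf"],d["location"],np.median(pts(s,d["region"]),0))
save(s,"end.png")
```

```text
panel u [-0.0261 -0.0255 -0.0223 -0.0188] 335
panel u [-0.0261 -0.0256 -0.0224 -0.0189] 340
collar 0.65 [430.9, 241.0] [ 0.5976 -0.2196  0.0235]
plug 0.48 [496.1, 272.8] [ 0.5143 -0.3482  0.0494]
reel 0.83 [245.0, 194.3] [0.6892 0.195  0.1045]
carton 0.84 [396.0, 171.0] [ 0.7415 -0.1406  0.0539]
tin 0.87 [462.9, 172.8] [ 0.7303 -0.2802  0.0775]
screwdriver 0.55 [132.3, 290.2] [0.4996 0.4569 0.0218]
```

View pics/end.png

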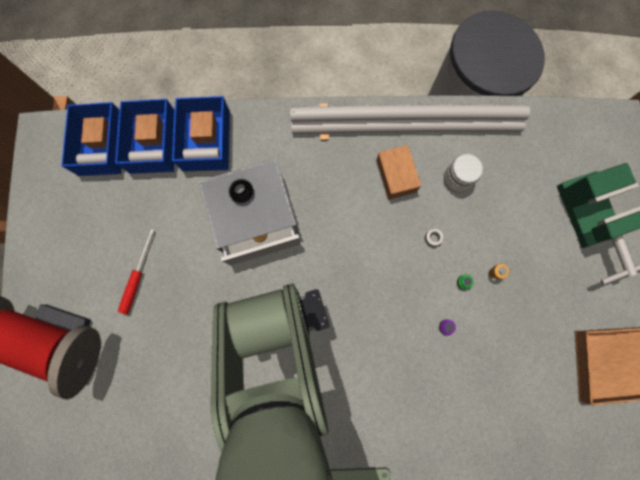

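Run:
```python
from h import *
np.set_printoptions(precision=4,suppress=True)
rim=np.array([.5946,.1646]); u=np.array([.9628,.2701]); v=np.array([-u[1],u[0]])
s=snapshot("top"); b=np.zeros((480,640),bool); b[225:255,235:290]=1
im=s["image"].astype(int); b&=(im[...,0]-im[...,2]>40)
P=pts(s,b); q=np.c_[(P[:,:2]-rim)@u,(P[:,:2]-rim)@v,P[:,2]]; print(len(q),q.min(0),q.max(0),np.median(q,0))
save(s,"end2.png",(210,200,310,275),6)
```

```text
59 [-0.0012 -0.0155  0.0296] [0.0091 0.0125 0.0644] [ 0.004  -0.0032  0.0545]
```

View pics/end2.png

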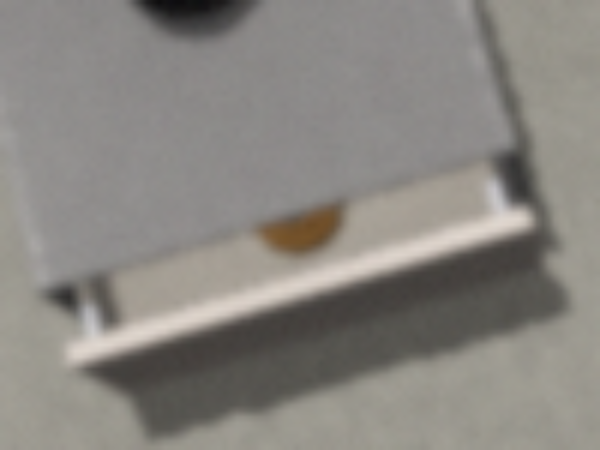

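The coupling's front edge is at −1 mm from the rim and its top at z 0.064, so it is standing at about the bay centre.

```bash
python3 -c "
from plant import finish_job; print(finish_job())"
```

```text
the job is handed in; nothing more can be done
None
```

The drawer is latched shut with the brass coupling standing in its front compartment. I handed the job in at about 30 s of the 72 s allowed; no verdict is reported.

- **Release:** I pressed the drawer front to its stop. The highest wrist reading was about 9 N, and the drawer sprang out fully, with the panel measured 131 mm in front of the rim.
- **Placing:** I stood the coupling in the bay and let go. It measured within about 2 mm of the bay centre, with its top at z 0.064, as it should be for an upright coupling.
- **Closing:** I pushed the drawer home to the stop, at about 8 N, and eased off. With the arm clear, the panel face stayed at 26 mm from the rim over two pictures, which is the latched position.
- **Final checks:** The coupling was still upright, about 16 mm inside the rim against 17.5 mm expected. It was partly hidden by the housing, so that figure comes from its visible front edge. The bystanders measured within about 4 mm of where they started.

No check failed. The two fixed cameras disagreed by about 8 mm on where the coupling first stood, and the wrist camera settled it before the grasp.

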